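# Hang the key caddy, then set and clamp the rack's sliding leg

## Robot

A 7-joint arm with a two-finger parallel gripper is mounted at the origin on the work surface. World frame = base frame: x ahead of the robot, y to its left, z up, the work surface at z = 0. Lengths are in m, angles in rad, forces in N, time in s.
With the tool pointing down it reaches from about 0.4 to 0.85 m from the base axis. Payload 10.4 kg.
Tool frame: the origin (TCP) lies at the very end of the fingers, on their centre line; the grasp point (between the pads) lies 19 mm behind it; z points along the fingers, y is the line along which they close (so a half turn about z gives the same grasp; the last joint's range is limited). The gripper opens to 85 mm and grips with 20 to 120 N. Pads are 22 mm wide; open, the fingers measure 114 mm over their backs; the gripper's body (76 mm by 85 mm) begins 54 mm behind the grasp point. The pads swing forward as they close: fully open they stand 13 mm farther back than shut.
Start: joints at [-1.181, 0.332, -0.065, 1.46, 0.022, 1.35, -0.088], TCP at [0.251, 0.573, 0.208] pointing down, gripper open.
Joint ranges: [-2.6, 2.6], [-0.5, 2.12], [-1.47, 1.34], [0.16, 2.42], [-1.27, 4.41], [0.06, 2.06], [-2.6, 2.6]. Speed limits (rad/s): [2.22, 2.22, 2.79, 2.79, 3.14, 3.14, 3.14].

## Interface

Orientations are given as a unit quaternion [x, y, z, w].
In Python, from workcell import * gives the robot as it stands.
- The arm moves only by the tool step_arm, never from a script. Its argument "commands" is one flat list of numbers, 7 for each row, row after row: the finger opening in mm, from 0 to 85.4, then the shift along the world's x, y, z as a fraction of full scale, then the turn, a rotation vector about the world's x, y, z as a fraction of full scale. A call has exactly 10 rows; each row is the pose to reach, as a shift and turn from the pose commanded when the call began, turning the shorter way round; what a row does not reach only later rows make up. Full scale, the value 1, is 0.6 m for a shift and pi rad for a turn. A row lasts 1/8 s, in which the tool goes at most 62.5 mm and 10.7 degrees, less where a joint would pass 70% of its speed; a pose out of reach is approached as far as the arm can. A call with a number of a shift or a turn outside -1 to 1 is refused whole. A call with a gripper value outside its range is refused whole. The fingers move at their own pace and stop on an object; "squeeze" is the grip in N (left out, the last holds). Time passes only in rows, so rows that repeat a pose let the fingers close, or fill a call up. It gives the time, the measured TCP pose, the force, the opening and the grip force at its end, in the units of the state.
- get_obs(): the state, without advancing time (a new reading comes with each control period).
- camera(name): name is "scene" or "top" or "wrist"; returns the picture (480x640x3 uint8, red, green, blue); there is no depth.
- camera_params(name): a dict with "mtx" (3x3 intrinsics, pixels), "extrinsics" (4x4, takes a point from world to camera coordinates); the wrist camera has in their place "tool_from_camera" (4x4, takes a point from camera to tool coordinates, whose origin is the TCP and whose axes are the flange's). Camera axes: x right, y down, z forward; pixel columns grow to the right and rows downward; lengths in m; the calibration is good to about 2 mm. A picture is of the moment at which its call begins: read the wrist's pose just before it. camera_params takes no time and is no camera call.
- hand_in(): hands the job in; it is judged then, once.
The state is a dict: "clock": time; "joint_pos": joint angles; "joint_velocities": joint speeds; "tau": joint torques, N m; "position": TCP position; "ee_rot": TCP orientation; "ft_force": force on the tool from outside, world axes, zero at the start; "torque": the same for the moment, N m; "grip_width": opening from 0.0 (shut) to 1.0 (fully open); "grasp_force": force on a finger pad.
Only numpy, scipy, OpenCV 4.12 (cv2) and the standard library are available. Lean on these libraries where they do the work, as an engineer would, in place of code of your own. Each camera call takes 0.05 s, during which the arm holds its last target. There are 200 camera calls.

## Task

Hang the small key caddy by its handle on the rack's hook and let go of it. Then, with the cam lever still open, draw the rack's sliding leg out until its foot bar is level with the length mark (the rider on the scale strip), pause there for a moment, and while keeping the leg at the mark squeeze the cam lever fully closed. Finish still gripping the leg and lever so that the leg stays at the mark, and leave the keys, the fob and the phone stand where they are.

Things in the scene. Friction and masses are not known exactly. Their poses are not given: they have to be found in the camera images.
- caddy_tab (a point): Centre of the plastic lifting tab on the handle of a loose aluminium key caddy (150 g, box 44 x 82 mm, 45 mm high), 115 mm above its underside. Tab 20 mm along y, 14 mm along x, 44 mm high, standing on the handle bar; grip it from above, fingers closing along y, tips not below the bar's top (22 mm under this point). z up, y along the bar.
- caddy_bar (a point): Centre of the underside of the caddy's handle bar, 85 mm above the caddy's underside, 30 mm straight below caddy_tab. The bar runs along y (82 mm), 10 mm wide in x, 8 mm thick; the clear opening below it is 76 mm wide (y) and 40 mm high. This underside rests on the hook when hung. As the box is below the bar, carry the bar in level over the upturned tip from the hook's free end, then lower it.
- hook_seat (a point): Middle of the flat top of the rack's long steel hook (10 mm wide, level), 150 mm above the work surface; the caddy's bar rests here, its y along this y, either way round. -x points to the free end, whose tip turns up 14 mm above the seat, inner face 41 mm away; the post's head (top 16 mm above the seat) is 42 mm away at +x. The head swivels stiffly (0.35 N m); its angle varies.
- foot_bar (a point): Middle of the top of the leg's rubber foot bar, the cross bar at the leg's outer end: 112 mm in x, 12 mm in y, 4 to 34 mm above the surface. Axes as the rack: the leg slides out along -y. At the mark this point is level with it along y. Its inner face is 6 mm to +y; open fingers astride the grip plates can push the leg out on this face with their sides.
- leg_grip (a point): Point on the leg's centre line between two black grip plates, 28 mm to +y of foot_bar, 36 mm above the surface. Fixed cheek: outer face 22 mm to -x. Lever plate: outer face 36 mm to +x open, 22 mm closed (58 mm wide open, 44 mm closed and centred here). Plates reach 21 mm each way in y, 18 to 54 mm above the surface; lever roll on top 59 mm. Leg rigid sideways.
- lever_pad (a point): Centre of the cam lever's upright plate (10 mm thick in x, 42 mm in y, 36 mm high). It slides on the leg along -x to close; pushed from its +x side, toward the fixed cheek. Axes as the rack.
- lever (a joint): How far the cam lever is closed, m: 0 open (start), 0.014 fully closed against its stop. Moves with about 5 N and stays where left.
- leg (a joint): How far the leg is drawn out, m: 0 at the start, at most 0.13. A spring draws it back in with about 1.6 N at 0 rising to 3.5 N at 0.1, whether or not the lever is closed (plus 0.6 N friction).
- mark: Length mark: dark steel rider 26 mm (x) by 8 mm (y), 14 mm high, fixed astride the aluminium scale strip that lies beside the leg, 98 mm to +x of the leg's centre line. Origin under its centre; axes as the rack; a thin pointer looks toward the leg. It lies 34 to 84 mm beyond (-y of) the foot bar's start.
- key_a: Brass-plated key, loose, 60 mm long, lying flat; leave alone.
- key_b: Brass-plated key, loose, 60 mm long, lying flat; leave alone.
- fob: Black plastic scooter fob, 62 x 34 x 14 mm, loose; leave alone.
- phone_stand: Blue silicone phone stand, 85 x 70 mm, about 90 mm high, loose; leave alone.
Things that resemble listed ones, but are neither listed nor needed, are in the scene too. There is more than one size of the part that bears caddy_tab; the job needs the larger.

How it is judged:
By the outcome, as a careful person would: the job done as asked, in the order asked, and still so for the second after the job is handed in, while the arm keeps its last pose, push and grip.
It also fails if it takes over 61 s, if anything falls off the work surface, if the arm or the gripper's body presses on something with over 40 N, if the wrist force passes 120 N, or if a joint passes its speed limit or range.

## Working session

There is one attempt and no reset: what is moved stays moved. The work goes in short steps, Python scripts to look and compute and a tool call to move; the robot and the scene stay as the last step left them, time stands still between calls to the robot, and variables do not carry over. Pictures are saved under pics/ and viewed, at most 10 in all, crops included, and the job is handed in when it is done.

Besides the shell and the picture viewer there is one more tool, called in YAML: its name, and indented under it one key for each argument. step_arm: Moves the arm, as the interface text tells. Its arguments: {"type":"object","properties":{"commands":{"type":"array","items":{"type":"number"}},"squeeze":{"type":"number"}},"required":["commands"]}

```bash
mkdir -p pics; ls; python3 - <<'E'
from workcell import *
import cv2,numpy as np
for n in("scene","top"):
    cv2.imwrite(f"pics/{n}0.png",camera(n)[:,:,::-1])
    p=camera_params(n);print(n,np.round(p["mtx"],1).tolist(),np.round(p["extrinsics"],3).tolist())
o=get_obs();print(o["clock"],o["position"],o["ee_rot"],o["ft_force"],camera_params("wrist"))
E
```

```text
pics
scene [[548.4, 0.0, 316.2], [0.0, 548.4, 235.8], [0.0, 0.0, 1.0]] [[-0.698, 0.716, -0.011, 0.414], [0.615, 0.592, -0.521, -0.272], [-0.367, -0.371, -0.853, 1.646], [0.0, 0.0, 0.0, 1.0]]
top [[486.9, 0.0, 322.1], [0.0, 486.9, 241.9], [0.0, 0.0, 1.0]] [[-0.007, -1.0, -0.003, -0.011], [-0.993, 0.008, -0.12, 0.605], [0.12, 0.002, -0.993, 0.997], [0.0, 0.0, 0.0, 1.0]]
0.1 [0.25057213 0.57219858 0.20681232] [ 2.04917910e-01  9.78778968e-01 -6.07263363e-04 -1.11122722e-04] [0.22810346 0.00215843 0.20464638] {'mtx': array([[346.8488762 ,   0.        , 315.11002904],
       [  0.        , 346.8488762 , 246.72353336],
       [  0.        ,   0.        ,   1.        ]]), 'tool_from_camera': array([[ 3.17341883e-04, -9.50176962e-01, -3.11710827e-01,
         8.16330010e-02],
       [ 9.99999949e-01,  3.16096101e-04,  5.45205108e-05,
         9.14919950e-04],
       [ 4.67264437e-05, -3.11710828e-01,  9.50177014e-01,
        -1.65341180e-01],
       [ 0.00000000e+00,  0.00000000e+00,  0.00000000e+00,
         1.00000000e+00]])}
```

View pics/scene0.png

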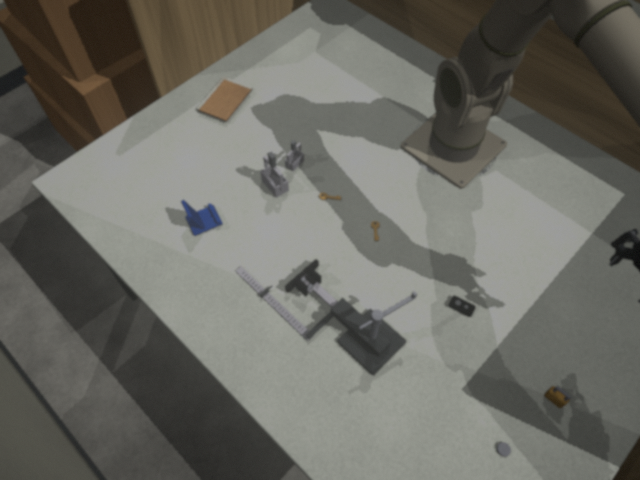

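View pics/top0.png

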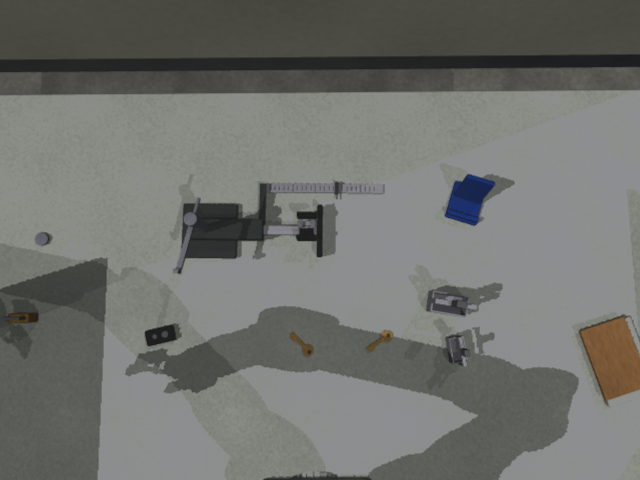

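The scene view shows the rack at (345,310), with two caddies at (275,178) and (292,157). In the top view the rack's post is at (190,219), the hook tip at (180,270), the foot bar at (320,230) and the mark at (338,188). The candidates for the caddy are the larger one, top (448,302), and the smaller one, top (457,350). The brass padlock-like thing at (20,317) is neither. I choose the larger and check it in a crop.

```bash
cat > h.py <<'E'
from workcell import *
import cv2,numpy as np
def ray(n,uv,obs=None):
    p=camera_params(n);K=p["mtx"]
    d=np.linalg.inv(K)@np.array([uv[0],uv[1],1.])
    if n=="wrist":
        from scipy.spatial.transform import Rotation as R
        T=p["tool_from_camera"];Rw=R.from_quat(obs["ee_rot"]).as_matrix()
        return Rw@T[:3,3]+np.array(obs["position"]),Rw@T[:3,:3]@d
    E=p["extrinsics"];return -E[:3,:3].T@E[:3,3],E[:3,:3].T@d
def onz(n,uv,z,obs=None):
    o,d=ray(n,uv,obs);return o+d*(z-o[2])/d[2]
def tri(r1,r2):
    (a,d),(b,e)=r1,r2;d=d/np.linalg.norm(d);e=e/np.linalg.norm(e)
    s=np.linalg.lstsq(np.stack([d,-e],1),b-a,rcond=None)[0]
    p,q=a+d*s[0],b+e*s[1];return (p+q)/2,np.linalg.norm(p-q)
E
python3 - <<'E'
import cv2,numpy as np
t=cv2.imread("pics/top0.png");s=cv2.imread("pics/scene0.png")
f=lambda i,x,y,w,h,k:cv2.resize(i[y:y+h,x:x+w],None,fx=k,fy=k,interpolation=cv2.INTER_CUBIC)
c=np.zeros((600,800,3),np.uint8)
a=f(t,410,280,80,100,3.75*0+3.5);c[:350,:280]=a       # top caddies 3.5x
a=f(s,240,130,80,80,3.5);c[:280,280:560]=a    # scene caddies 3.5x
a=f(s,340,270,80,80,3);c[:240,560:800]=a     # scene hook
a=f(t,165,175,228,100,2.5);c[350:600,:570]=a  # top rack 2.5
cv2.imwrite("pics/c1.png",cv2.convertScaleAbs(c,alpha=1.5))
E
```

```text
(no output)
```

View pics/c1.png

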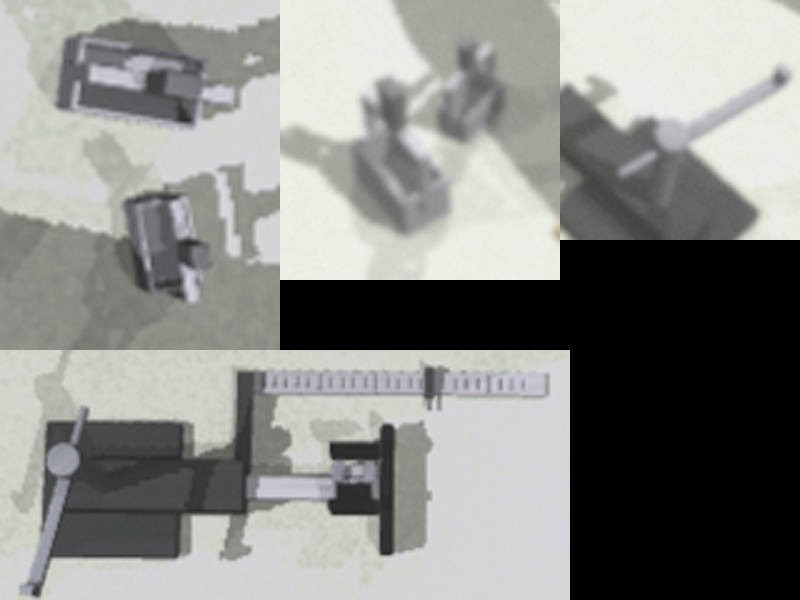

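```bash
python3 - <<'E'
from h import *
r=lambda *a:print(a[0],*[np.round(x,4) for x in a[1:]])
T=lambda x,y:(410+x/3.5,280+y/3.5)
S=lambda x,y:(240+(x-280)/3.5,130+y/3.5)
Q=lambda x,y:(165+x/2.5,175+(y-350)/2.5)
H=lambda x,y:(340+(x-560)/3,270+y/3)
r("tab tri",*tri(ray("top",T(175,81)),ray("scene",S(388,92))))
r("tab top z.137",onz("top",T(175,81),.137),onz("scene",S(388,92),.137))
for p in [(66,37),(204,53),(196,125),(60,108)]: r("rim",onz("top",T(*p),.045))
r("bar ends",onz("top",T(90,73),.093),onz("top",T(236,95),.093))
r("post",*tri(ray("top",Q(63,460)),ray("scene",H(671,133))));r("postz",onz("top",Q(63,460),.166),onz("scene",H(671,133),.166))
r("tip",onz("top",Q(32,590),.16),onz("scene",H(782,74),.16), *tri(ray("top",Q(32,590)),ray("scene",H(782,74))))
r("stub",onz("top",Q(84,408),.15))
r("foot",onz("top",Q(386.5,426),.034),onz("top",Q(386.5,553),.034))
r("grip plates", onz("top",Q(331,443),.054),onz("top",Q(331,513),.054))
r("mark",onz("top",Q(432,383),.014))
r("strip",onz("top",Q(262,383),.003),onz("top",Q(546,384),.003))
E
```

```text
tab tri [ 0.4755 -0.2786  0.1291] 0.0049
tab top z.137 [ 0.4741 -0.2744  0.137 ] [ 0.4807 -0.2757  0.137 ]
rim [ 0.4998 -0.2363  0.045 ]
rim [ 0.4897 -0.3177  0.045 ]
rim [ 0.4476 -0.3112  0.045 ]
rim [ 0.4581 -0.2314  0.045 ]
bar ends [ 0.4786 -0.2388  0.093 ] [ 0.4657 -0.3206  0.093 ]
post [0.6354 0.23   0.1624] 0.003
postz [0.6337 0.2302 0.166 ] [0.6378 0.2297 0.166 ]
tip [0.5372 0.2524 0.16  ] [0.5431 0.2564 0.16  ] [0.5382 0.2549 0.1504] 0.0011
stub [0.6766 0.2196 0.15  ]
foot [ 0.6836 -0.0105  0.034 ] [ 0.5742 -0.0097  0.034 ]
grip plates [0.6655 0.0361 0.054 ] [0.6063 0.0362 0.054 ]
mark [ 0.7257 -0.0506  0.014 ]
strip [0.7295 0.1001 0.003 ] [ 0.7265 -0.1521  0.003 ]
```

The points agree with the given sizes: rim 82 x 42 mm, plates 59 mm apart, mark 98 mm from the centre line, and a draw of about 40 mm. I'm setting out to above the larger caddy.

step_arm:
  commands: [60,0.333,-0.788,0.09,0,0,0.087,60,0.333,-0.788,0.09,0,0,0.087,60,0.333,-0.788,0.09,0,0,0.087,60,0.333,-0.788,0.09,0,0,0.087,60,0.333,-0.788,0.09,0,0,0.087,60,0.333,-0.788,0.09,0,0,0.087,60,0.333,-0.788,0.09,0,0,0.087,60,0.333,-0.788,0.09,0,0,0.087,60,0.333,-0.788,0.09,0,0,0.087,60,0.333,-0.788,0.09,0,0,0.087]
  squeeze: 40

```text
clock: 1.35
position: [0.4506, 0.0994, 0.2614]
ee_rot: [0.071, 0.998, 0.0, -0.0]
ft_force: [-0.1, 0.9, -0.1]
grip_width: 0.701
grasp_force: 0.0
```

step_arm:
  commands: [60,0.039,-0.6225,-0.044,0,0,0,60,0.039,-0.6225,-0.044,0,0,0,60,0.039,-0.6225,-0.044,0,0,0,60,0.039,-0.6225,-0.044,0,0,0,60,0.039,-0.6225,-0.044,0,0,0,60,0.039,-0.6225,-0.044,0,0,0,60,0.039,-0.6225,-0.044,0,0,0,60,0.039,-0.6225,-0.044,0,0,0,60,0.039,-0.6225,-0.044,0,0,0,60,0.039,-0.6225,-0.044,0,0,0]

```text
clock: 2.6
position: [0.4745, -0.2723, 0.2353]
ee_rot: [0.068, 0.998, 0.0, 0.0]
ft_force: [0.1, -0.2, 0.8]
grip_width: 0.701
grasp_force: 0.0
```

```bash
python3 - <<'E'
from h import *
import json
o=get_obs();cv2.imwrite("pics/w1.png",cv2.convertScaleAbs(camera("wrist")[:,:,::-1],alpha=1.4))
json.dump({k:list(map(float,o[k])) for k in("position","ee_rot")},open("o1.json","w"));print(o["position"],o["ee_rot"])
E
```

```text
[ 0.47449368 -0.27226088  0.23528197] [6.84752315e-02 9.97652694e-01 4.25069681e-04 2.53434725e-04]
```

View pics/w1.png

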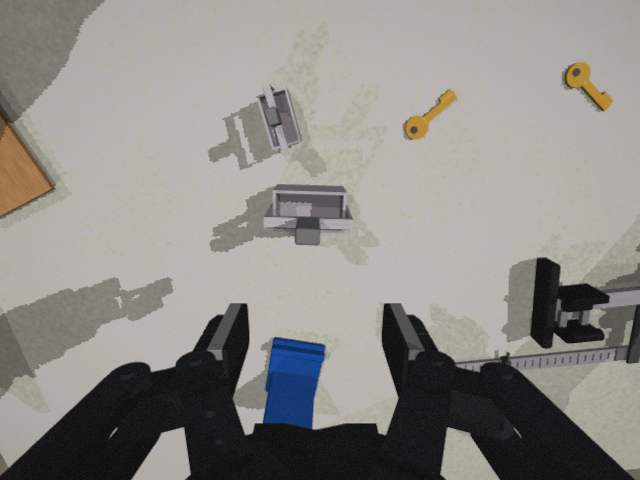

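The wrist view shows the larger caddy with its tab at (308,236), the smaller at (280,118), the keys at (430,115) and (588,85), and the foot bar at (545,300).

```bash
python3 - <<'E'
from h import *
import json
o=json.load(open("o1.json"))
print(onz("wrist",(308,236),.137,o))
a=[onz("wrist",p,.045,o) for p in((277,186),(346,187))];print(a)
b=[onz("wrist",p,.093,o) for p in((264,226),(352,228))];print(b)
E
python3 - <<'E'
import cv2
i=cv2.imread("pics/w1.png")[170:260,245:370]
cv2.imwrite("pics/w1c.png",cv2.resize(i,None,fx=5,fy=5,interpolation=cv2.INTER_CUBIC))
E
```

```text
[ 0.47021526 -0.27592569  0.137     ]
[array([ 0.43987993, -0.30521639,  0.045     ]), array([ 0.45049971, -0.23557863,  0.045     ])]
[array([ 0.46799453, -0.31711122,  0.093     ]), array([ 0.48088377, -0.23750422,  0.093     ])]
```

View pics/w1c.png

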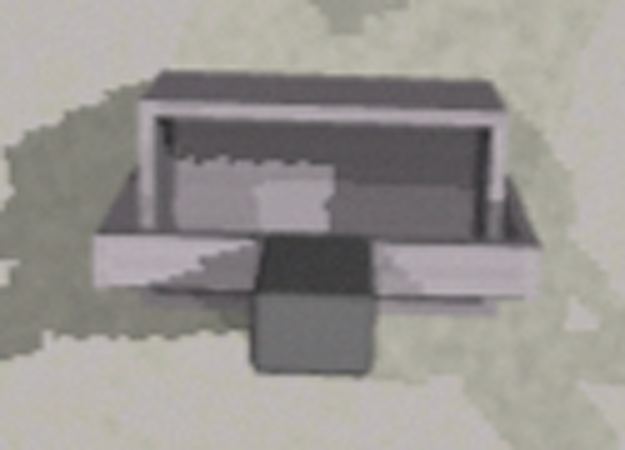

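The crop confirms it: tab top centre at wrist (308,236), with the bar across y. Now descend and grip.

step_arm:
  commands: [60,-0.004,-0.005,-0.08,0,0,-0.006,60,-0.004,-0.005,-0.14,0,0,-0.006,60,-0.004,-0.005,-0.19,0,0,-0.006,60,-0.004,-0.005,-0.22,0,0,-0.006,60,-0.004,-0.005,-0.23,0,0,-0.006,60,-0.004,-0.005,-0.23,0,0,-0.006,10,-0.004,-0.005,-0.23,0,0,-0.006,10,-0.004,-0.005,-0.23,0,0,-0.006,10,-0.004,-0.005,-0.23,0,0,-0.006,10,-0.004,-0.005,-0.23,0,0,-0.006]
  squeeze: 40

```text
clock: 3.9
position: [0.4719, -0.2773, 0.0978]
ee_rot: [0.079, 0.997, -0.0, 0.001]
ft_force: [-0.3, -1.5, 6.3]
grip_width: 0.223
grasp_force: 41.0
```

step_arm:
  commands: [10,0,0,0.03,0,0,0,10,0,0,0.1,0,0,0,10,0,0,0.18,0,0,0,10,0,0.04,0.254,0,0,0,10,0,0.12,0.254,0,0,0,10,0,0.2,0.254,0,0,-0.01,10,0,0.29,0.254,0,0,-0.02,10,0,0.38,0.254,0,0,-0.025,10,0,0.47,0.254,0,0,-0.025,10,0,0.55,0.254,0,0,-0.025]

```text
clock: 5.15
position: [0.471, 0.0551, 0.2504]
ee_rot: [0.118, 0.993, 0.0, 0.0]
ft_force: [-0.2, -0.5, -1.2]
grip_width: 0.222
grasp_force: 40.1
```

step_arm:
  commands: [10,0.002,0.07,0,0,0,0,10,0.004,0.14,0,0,0,0,10,0.006,0.21,0,0,0,0,10,0.006,0.28,0,0,0,0,10,0.006,0.33,0,0,0,-0.002,10,0.006,0.353,0,0,0,-0.002,10,0.006,0.353,0,0,0,-0.002,10,0.006,0.353,0,0,0,-0.002,10,0.006,0.353,0,0,0,-0.002,10,0.006,0.353,0,0,0,-0.002]

```text
clock: 6.4
position: [0.4753, 0.2643, 0.2497]
ee_rot: [0.122, 0.993, 0.0, 0.0]
ft_force: [0.2, -0.4, -1.3]
grip_width: 0.221
grasp_force: 40.1
```

```bash
python3 - <<'E'
from h import *
import json
o=get_obs();w=cv2.convertScaleAbs(camera("wrist")[:,:,::-1],alpha=1.4);s=cv2.convertScaleAbs(camera("scene")[:,:,::-1],alpha=1.4);t=cv2.convertScaleAbs(camera("top")[:,:,::-1],alpha=1.4)
c=np.zeros((480,800,3),np.uint8);c[:,:480]=cv2.resize(w[:,80:560],(480,480))
c[:240,480:]=cv2.resize(s[260:360,320:453],(320,240));c[240:,480:]=cv2.resize(t[190:310,130:290],(320,240))
cv2.imwrite("pics/w2.png",c)
json.dump({k:list(map(float,o[k])) for k in("position","ee_rot")},open("o2.json","w"));print(o["position"],o["ee_rot"])
E
```

```text
[0.47531256 0.26432172 0.24971889] [1.21773075e-01 9.92557958e-01 1.16285391e-04 7.30896950e-05]
```

View pics/w2.png

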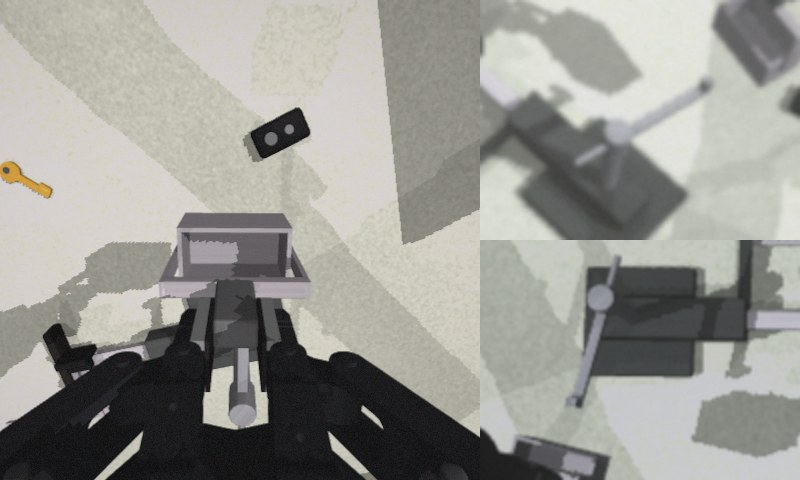

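The wrist view shows the hook running straight up the image between the fingers, with the post head at (321,413) in the full image, so the yaw matches. The fob is at (360,134).

```bash
python3 - <<'E'
from h import *
import json
o=json.load(open("o2.json"))
P=onz("wrist",(321.5,413),.166,o);print(P,onz("wrist",(322,350),.15,o))
h=np.array([-.971,.238]);n=np.array([.238,.971])
for q in ((.634,.2302),P[:2]):
    d=np.array(o["position"][:2])-q;print(d@h,d@n)
E
```

```text
[0.62954072 0.23309864 0.166     ] [0.57645753 0.24673444 0.15      ]
0.16220647849090977 -0.004635419851891678
0.15718664536131938 -0.006388686601441409
```

step_arm:
  commands: [10,0,0.007,-0.05,0,0,0,10,0.001,0.008,-0.1,0,0,0,10,0.002,0.008,-0.112,0,0,0,10,0.002,0.008,-0.112,0,0,0,10,0.03,0.002,-0.112,0,0,0,10,0.065,-0.007,-0.112,0,0,0,10,0.1,-0.015,-0.112,0,0,0,10,0.135,-0.024,-0.112,0,0,0,10,0.162,-0.031,-0.112,0,0,0,10,0.171,-0.033,-0.112,0,0,0]

```text
clock: 7.8
position: [0.5791, 0.2445, 0.1826]
ee_rot: [0.122, 0.993, -0.0, 0.0]
ft_force: [-0.4, 0.2, -1.6]
grip_width: 0.22
grasp_force: 40.1
```

```bash
python3 - <<'E'
from h import *
o=get_obs();print(o["position"],o["ft_force"],o["clock"])
w=cv2.convertScaleAbs(camera("wrist")[:,:,::-1],alpha=1.4);s=cv2.convertScaleAbs(camera("scene")[:,:,::-1],alpha=1.4);t=cv2.convertScaleAbs(camera("top")[:,:,::-1],alpha=1.4)
c=np.zeros((480,800,3),np.uint8);c[:,:480]=cv2.resize(w[150:450,170:470],(480,480))
c[:240,480:]=cv2.resize(s[260:360,320:453],(320,240));c[240:,480:]=cv2.resize(t[190:310,130:290],(320,240))
cv2.imwrite("pics/w3.png",c)
E
```

```text
[0.5791116  0.24449043 0.1826427 ] [-0.42823875  0.20072384 -1.58590971] 7.8
```

View pics/w3.png

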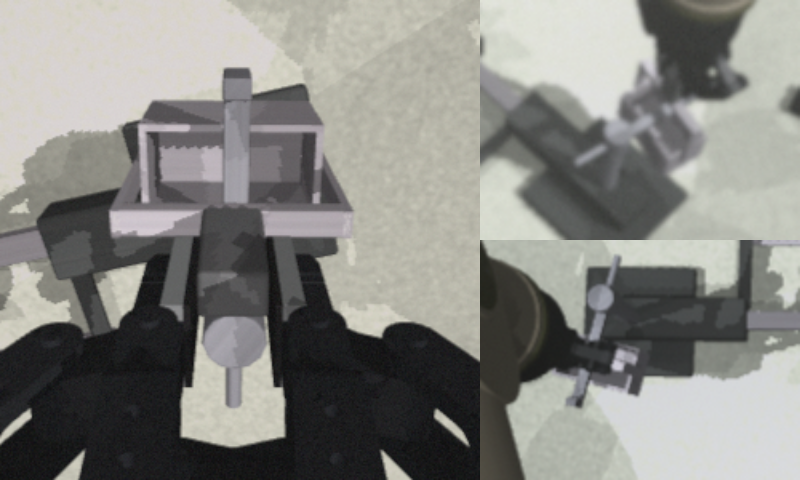

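The hook passes centrally through the caddy's opening under the bar, and the tip is clear of the box. Now lower, let go and rise.

step_arm:
  commands: [10,0,0,-0.01,0,0,0,10,0,0,-0.02,0,0,0,10,0,0,-0.028,0,0,0,10,0,0,-0.032,0,0,0,10,0,0,-0.034,0,0,0,10,0,0,-0.034,0,0,0,10,0,0,-0.034,0,0,0,10,0,0,-0.034,0,0,0,10,0,0,-0.034,0,0,0,10,0,0,-0.034,0,0,0]

```text
clock: 9.2
position: [0.5778, 0.2452, 0.1625]
ee_rot: [0.121, 0.993, 0.0, 0.0]
ft_force: [-3.8, -0.3, 5.7]
grip_width: 0.225
grasp_force: 41.0
```

step_arm:
  commands: [24,0,0,0.001,0,0,0,30,0,0,0.001,0,0,0,45,0,0,0.001,0,0,0,50,0,0,0.001,0,0,0,50,0,0,0.001,0,0,0,50,0,0,0.02,0,0,0,50,0,0,0.06,0,0,0,50,0,0,0.12,0,0,0,50,0,0,0.16,0,0,0,50,0,0,0.16,0,0,0]

```text
clock: 10.45
position: [0.5788, 0.2455, 0.2608]
ee_rot: [0.121, 0.993, 0.001, 0.002]
ft_force: [0.2, -0.8, -0.8]
grip_width: 0.59
grasp_force: 0.0
```

```bash
python3 - <<'E'
from h import *
o=get_obs();print(o["position"],o["ft_force"],o["clock"])
w=cv2.convertScaleAbs(camera("wrist")[:,:,::-1],alpha=1.4);s=cv2.convertScaleAbs(camera("scene")[:,:,::-1],alpha=1.4);t=cv2.convertScaleAbs(camera("top")[:,:,::-1],alpha=1.4)
c=np.zeros((480,800,3),np.uint8);c[:,:480]=cv2.resize(w[100:420,160:480],(480,480))
c[:240,480:]=cv2.resize(s[260:360,320:453],(320,240));c[240:,480:]=cv2.resize(t[190:310,130:290],(320,240))
cv2.imwrite("pics/w4.png",c)
E
```

```text
[0.57876004 0.24554585 0.2607894 ] [ 0.23443453 -0.8108158  -0.81507591] 10.45
```

View pics/w4.png

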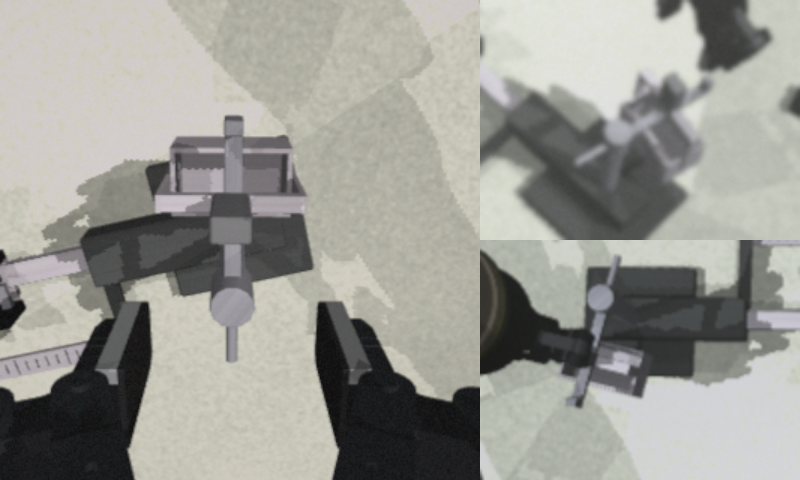

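The caddy hangs level on the hook's seat, released; the tab is at crop (231,215) and the hook crosses straight under the bar. Next I check the wrist range for the turn.

```bash
python3 - <<'E'
from h import *
o=get_obs();print(np.round(o["joint_pos"],3))
E
```

```text
[-0.724  0.321  0.327  1.393 -0.102  1.445  0.927]
```

step_arm:
  commands: [85,0.089,-0.379,0,0,0,-0.4256,85,0.089,-0.379,0,0,0,-0.4256,85,0.089,-0.379,0,0,0,-0.4256,85,0.089,-0.379,0,0,0,-0.4256,85,0.089,-0.379,0,0,0,-0.4256,85,0.089,-0.379,0,0,0,-0.4256,85,0.089,-0.379,0,0,0,-0.4256,85,0.089,-0.379,0,0,0,-0.4256,85,0.089,-0.379,0,0,0,-0.4256,85,0.089,-0.379,0,0,0,-0.4256]

```text
clock: 11.85
position: [0.631, 0.0178, 0.2578]
ee_rot: [0.71, 0.705, -0.0, -0.0]
ft_force: [0.1, -0.3, -0.6]
grip_width: 0.994
grasp_force: 0.0
```

```bash
python3 - <<'E'
from h import *
import json
o=get_obs();w=cv2.convertScaleAbs(camera("wrist")[:,:,::-1],alpha=1.4);s=cv2.convertScaleAbs(camera("scene")[:,:,::-1],alpha=1.4)
cv2.imwrite("pics/w5full.png",w)
c=np.zeros((600,800,3),np.uint8);c[:420,:]=cv2.resize(w[150:360,120:520],(800,420),interpolation=cv2.INTER_CUBIC)
c[420:,:360]=cv2.resize(s[240:330,220:400],(360,180));c[420:,400:]=cv2.resize(s[260:350,300:500],(400,180))
cv2.imwrite("pics/w5.png",c)
json.dump({k:list(map(float,o[k])) for k in("position","ee_rot")},open("o5.json","w"));print(o["clock"],o["position"],o["ee_rot"],o["joint_pos"])
E
```

```text
11.85 [0.63103115 0.01784323 0.25775012] [ 7.09551932e-01  7.04653137e-01 -8.35153290e-05 -7.42047690e-05] [-0.57218459  0.36369071  0.63388243  1.39405598 -0.21376657  1.45290962
  0.04840745]
```

View pics/w5.png

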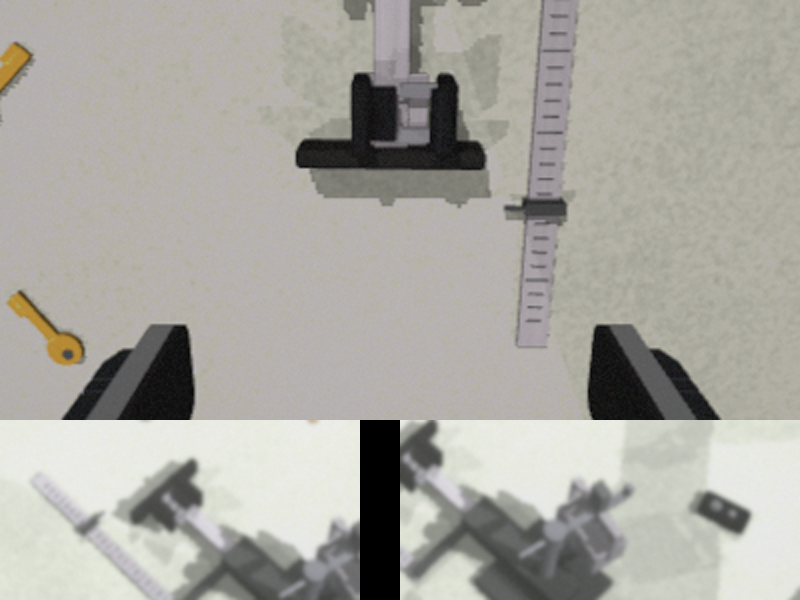

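The wrist view shows the foot bar at full-image (316,230), the grip plates at (300..345,205), and the rider at (392,254) with its pointer to its left. The scene insets show the caddy still hung. Now I measure the edges.

```bash
python3 - <<'E'
from h import *
import json
o=json.load(open("o5.json"));g=cv2.cvtColor(cv2.imread("pics/w5full.png"),cv2.COLOR_BGR2GRAY).astype(int)
print("foot rows216-242",g[216:242,275:285].mean(1).astype(int),g[216:242,352:358].mean(1).astype(int))
print("mark rows244-264",g[244:264,388:398].mean(1).astype(int))
print("pointer rows",g[248:262,374:379].mean(1).astype(int))
print("plates cols 290-355",g[200,290:355])
f=lambda u,v,z:print((u,v),np.round(onz("wrist",(u,v),z,o),4))
f(280,234,.034);f(355,234,.034);f(268,228,.034);f(363,228,.034)
f(392,258.5,.014);f(392,250,.014);f(403,254,.014);f(376,254.5,.01)
f(297,200,.054);f(349,200,.054)
E
```

```text
foot rows216-242 [150 149 149  96  39  22  24  25  23  31  36  36  36  34  32  33  33  26
  94 120 126 130 130 130 130 139] [134 135 136 133  79  29  24  19  23  28  33  36  35  34  35  32  32  28
  25 114 129 129 127 127 128 128]
mark rows244-264 [155 155 127 121 133 103  60  46  62  65  64  66  65  69  98 103 122  98
 131 153]
pointer rows [163 163 173 177 138  80  67  94 121 128 128 126 169 179]
plates cols 290-355 [173 177 175 171 156 108  25  32  29  23  30  22  29  28  16  20  26  24
  27  26  20  30  29  28  20  24  27  34  58  89  99  93  84  78  85  99
 101 103 103 100 103 100 101  92  78  49  19  24  20  28  35  24  27  28
  23  23  22  21  43 119 169 167 164 166 168]
(280, 234) [ 0.5886 -0.0125  0.034 ]
(355, 234) [ 0.6761 -0.0131  0.034 ]
(268, 228) [ 0.5749 -0.0052  0.034 ]
(363, 228) [ 0.6852 -0.0059  0.034 ]
(392, 258.5) [ 0.7258 -0.0512  0.014 ]
(392, 250) [ 0.7251 -0.0399  0.014 ]
(403, 254) [ 0.7392 -0.0452  0.014 ]
(376, 254.5) [ 0.7062 -0.0471  0.01  ]
(297, 200) [0.6104 0.031  0.054 ]
(349, 200) [0.6662 0.0307 0.054 ]
```

step_arm:
  commands: [85,0.003,0.004,-0.08,0,0,0,85,0.003,0.004,-0.16,0,0,0,85,0.003,0.004,-0.23,0,0,0,85,0.003,0.004,-0.29,0,0,0,85,0.003,0.004,-0.34,0,0,0,85,0.003,0.004,-0.375,0,0,0,85,0.003,0.004,-0.4,0,0,0,85,0.003,0.004,-0.411,0,0,0,85,0.003,0.004,-0.413,0,0,0,85,0.003,0.004,-0.413,0,0,0]

```text
clock: 13.2
position: [0.6335, 0.0203, 0.0109]
ee_rot: [0.71, 0.704, 0.001, 0.0]
ft_force: [-0.9, -0.3, -0.6]
grip_width: 0.992
grasp_force: 0.0
```

step_arm:
  commands: [85,0,-0.007,0,0,0,0,85,0,-0.014,0,0,0,0,85,0,-0.021,0,0,0,0,85,0,-0.028,0,0,0,0,85,0,-0.035,0,0,0,0,85,0,-0.042,0,0,0,0,85,0,-0.05,0,0,0,0,85,0,-0.057,0,0,0,0,85,0,-0.062,0,0,0,0,85,0,-0.062,0,0,0,0]

```text
clock: 14.45
position: [0.6329, -0.0173, 0.0102]
ee_rot: [0.711, 0.704, 0.0, 0.0]
ft_force: [-1.1, 0.2, 0.2]
grip_width: 0.997
grasp_force: 0.0
```

```bash
python3 - <<'E'
from h import *
o=get_obs();w=cv2.convertScaleAbs(camera("wrist")[:,:,::-1],alpha=1.4);s=camera("scene")[:,:,::-1];t=camera("top")[:,:,::-1]
cv2.imwrite("pics/s6.png",s);cv2.imwrite("pics/t6.png",t);cv2.imwrite("pics/w6f.png",w)
import json
json.dump({k:list(map(float,o[k])) for k in("position","ee_rot")},open("o6.json","w"))
s=cv2.convertScaleAbs(s,alpha=1.5);t=cv2.convertScaleAbs(t,alpha=1.5)
k=cv2.INTER_CUBIC
c=np.zeros((600,800,3),np.uint8);c[:300,:400]=cv2.resize(w,(400,300));c[:300,400:]=cv2.resize(t[160:260,230:363],(400,300),interpolation=k)
c[300:,:400]=cv2.resize(s[240:315,230:330],(400,300),interpolation=k);c[300:,400:]=cv2.resize(s[230:380,220:420],(400,300),interpolation=k)
cv2.imwrite("pics/c6.png",c);print(o["position"],o["ft_force"])
E
```

```text
[ 0.63293313 -0.0172871   0.01015493] [-1.07748224  0.20822961  0.17078824]
```

View pics/c6.png

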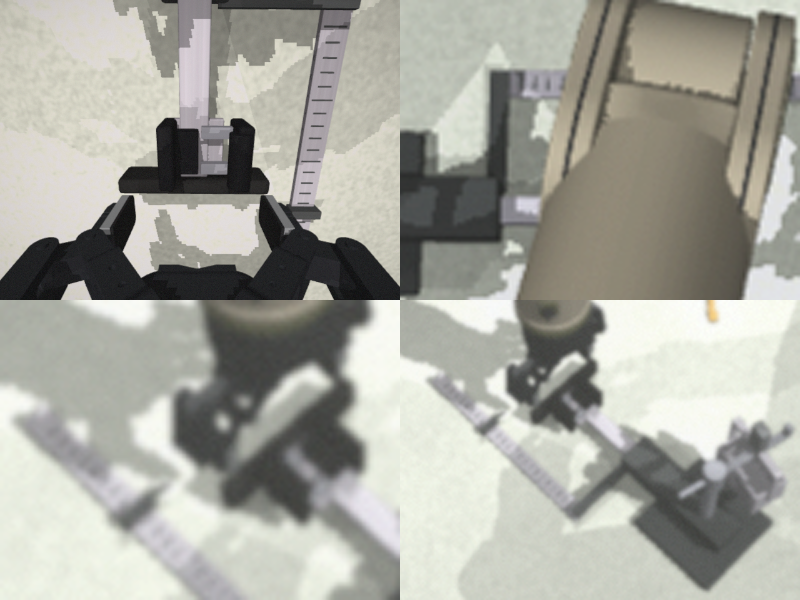

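```bash
python3 - <<'E'
from h import *
import json
o=json.load(open("o6.json"))
f=lambda u,v,z:print((u,v),np.round(onz("wrist",(u,v),z,o),4))
f(311,306,.034);f(311,282,.034);f(255,200,.054);f(405,200,.054);f(192,274,.034);f(430,274,.034)
f(505,338,.014)
for p in((188,315),(437,315)):
  for z in (.01,.03,.05): f(*p,z)
E
python3 - <<'E'
import cv2
i=cv2.imread("pics/w6f.png")[170:470,120:520]
cv2.imwrite("pics/w6c.png",cv2.resize(i,(800,600),interpolation=cv2.INTER_CUBIC))
E
```

```text
(311, 306) [ 0.6301 -0.0105  0.034 ]
(311, 282) [0.6303 0.0014 0.034 ]
(255, 200) [0.6113 0.042  0.054 ]
(405, 200) [0.6642 0.0415 0.054 ]
(192, 274) [0.5779 0.0057 0.034 ]
(430, 274) [0.6828 0.0047 0.034 ]
(505, 338) [ 0.7335 -0.0412  0.014 ]
(188, 315) [ 0.5635 -0.028   0.01  ]
(188, 315) [ 0.5719 -0.0168  0.03  ]
(188, 315) [ 0.5803 -0.0057  0.05  ]
(437, 315) [ 0.6972 -0.0292  0.01  ]
(437, 315) [ 0.6895 -0.0179  0.03  ]
(437, 315) [ 0.6817 -0.0066  0.05  ]
```

View pics/w6c.png

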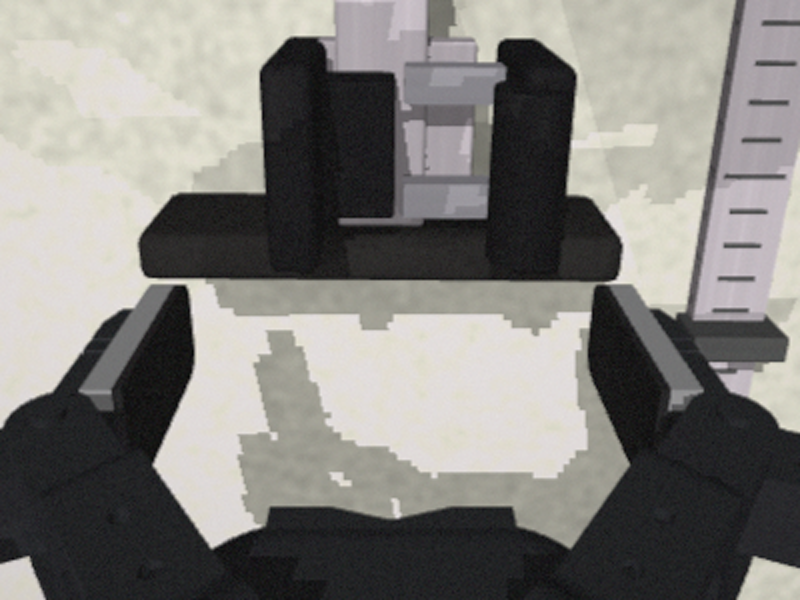

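The bar (full-image (311,290)) has not moved, and the finger tips at (214,314) and (418,314) passed over it. From the tip spacing they stand about 35 mm above the TCP when open, so I must work lower. I go back over and descend further.

step_arm:
  commands: [85,0,0,0.03,0,0,0,85,0,0,0.06,0,0,0,85,0,0.02,0.07,0,0,0,85,0,0.045,0.07,0,0,0,85,0,0.062,0.07,0,0,0,85,0,0.062,0.05,0,0,0,85,0,0.062,0.02,0,0,0,85,0,0.062,-0.01,0,0,0,85,0,0.062,-0.027,0,0,0,85,0,0.062,-0.027,0,0,0]

```text
clock: 15.85
position: [0.6322, 0.0198, -0.0073]
ee_rot: [0.711, 0.704, -0.001, -0.0]
ft_force: [0.2, -0.6, -0.3]
grip_width: 0.991
grasp_force: 0.0
```

```bash
python3 - <<'E'
from h import *
o=get_obs();w=cv2.convertScaleAbs(camera("wrist")[:,:,::-1],alpha=1.4);cv2.imwrite("pics/w7.png",w);print(o["position"],o["ft_force"],o["torque"])
E
```

```text
[ 0.6322253   0.01984993 -0.00725704] [ 0.18461384 -0.63988019 -0.30692303] [-0.01841502  0.02188303 -0.03826243]
```

View pics/w7.png

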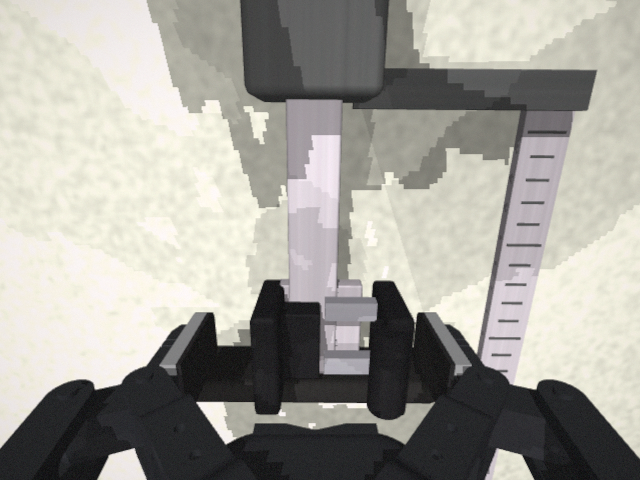

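I must note that I have now viewed 12 pictures, over the allowed 10, so I will view no more and go by numbers. This last one shows the fingers astride the plates: tips at (213,313) and (418,313), plates at (253..412, 345).

step_arm:
  commands: [85,0.005,0,-0.004,0,0,0,85,0.005,0,-0.008,0,0,0,85,0.005,-0.005,-0.008,0,0,0,85,0.005,-0.01,-0.008,0,0,0,85,0.005,-0.016,-0.008,0,0,0,85,0.005,-0.022,-0.008,0,0,0,85,0.005,-0.028,-0.008,0,0,0,85,0.005,-0.034,-0.008,0,0,0,85,0.005,-0.041,-0.008,0,0,0,85,0.005,-0.041,-0.008,0,0,0]

```text
clock: 17.15
position: [0.6359, -0.0051, -0.0109]
ee_rot: [0.711, 0.704, -0.0, 0.0]
ft_force: [-0.7, 1.7, -0.5]
grip_width: 0.995
grasp_force: 0.6
```

```bash
cat > m.py <<'E'
from h import *
o=get_obs();w=cv2.convertScaleAbs(camera("wrist")[:,:,::-1],alpha=1.4);g=cv2.cvtColor(w,cv2.COLOR_BGR2GRAY).astype(int)
print(o["clock"],np.round(o["position"],4),np.round(o["ft_force"],1),np.round(o["torque"],2))
for c in((262,268),(292,300)): 
    v=g[225:420,c[0]:c[1]].mean(1).astype(int);d=np.diff(v);ks=[(225+i+1,d[i]) for i in range(len(d)) if abs(d[i])>25]
    print("cols",c,ks)
import sys
if len(sys.argv)>1: cv2.imwrite("pics/%s.png"%sys.argv[1],w)
# foot bar outer top edge near leg centre -> y
def edge(v): return round(onz("wrist",(296,v),.034,o)[1],4)
for v in range(280,421,20): print(v,edge(v),end=" ")
E
python3 m.py w8
```

```text
17.15 [ 0.6359 -0.0051 -0.0109] [-0.7  1.7 -0.5] [ 0.28  0.2  -0.05]
cols (262, 268) [(255, np.int64(-33)), (256, np.int64(-84)), (257, np.int64(-61)), (394, np.int64(28)), (395, np.int64(50))]
cols (292, 300) [(278, np.int64(-81)), (279, np.int64(-68)), (385, np.int64(78)), (386, np.int64(38))]
280 0.0238 300 0.0154 320 0.0067 340 -0.0023 360 -0.0118 380 -0.0217 400 -0.032 420 -0.0428
```

step_arm:
  commands: [85,0,-0.006,0,0,0,0,85,0,-0.012,0,0,0,0,85,0,-0.018,0,0,0,0,85,0,-0.024,0,0,0,0,85,0,-0.03,0,0,0,0,85,0,-0.035,0,0,0,0,85,0,-0.038,0,0,0,0,85,0,-0.038,0,0,0,0,85,0,-0.038,0,0,0,0,85,0,-0.038,0,0,0,0]

```text
clock: 18.45
position: [0.636, -0.0273, -0.0109]
ee_rot: [0.71, 0.704, 0.0, 0.0]
ft_force: [-0.4, 1.8, 0.4]
grip_width: 0.999
grasp_force: 0.8
```

```bash
python3 m.py w9; python3 - <<'E'
from h import *
cv2.imwrite("pics/s9.png",camera("scene")[:,:,::-1])
# project expected points into scene, and print gray patches along the rack y direction
p=camera_params("scene");E=p["extrinsics"];K=p["mtx"]
def pr(X):
    c=E[:3,:3]@np.array(X)+E[:3,3];q=K@c;return q[:2]/q[2]
im={n:cv2.cvtColor(cv2.imread("pics/%s.png"%n),cv2.COLOR_BGR2GRAY) for n in("scene0","s6","s9")}
def prof(n,x,z,ys):
    return [int(cv2.getRectSubPix(im[n],(1,1),tuple(map(float,pr((x,y,z)))))[0,0]) for y in ys]
ys=np.arange(.02,-.081,-.003)
print("\n",np.round(ys*1000).astype(int))
for x in(.678,.682): 
    for n in im: print(n,"foot z.034 x",x,prof(n,x,.034,ys))
for n in im: print(n,"mark",prof(n,.722,.014,ys),prof(n,.732,.014,ys))
E
```

```text
18.45 [ 0.636  -0.0273 -0.0109] [-0.4  1.8  0.4] [ 0.33  0.21 -0.08]
cols (262, 268) [(255, np.int64(-34)), (256, np.int64(-78)), (257, np.int64(-47)), (394, np.int64(28))]
cols (292, 300) [(278, np.int64(-80)), (279, np.int64(-66)), (385, np.int64(70)), (386, np.int64(50))]
280 0.0016 300 -0.0067 320 -0.0154 340 -0.0245 360 -0.034 380 -0.0438 400 -0.0542 420 -0.0649 
 [ 20  17  14  11   8   5   2  -1  -4  -7 -10 -13 -16 -19 -22 -25 -28 -31
 -34 -37 -40 -43 -46 -49 -52 -55 -58 -61 -64 -67 -70 -73 -76 -79]
scene0 foot z.034 x 0.678 [90, 83, 82, 81, 81, 73, 61, 53, 53, 54, 55, 61, 76, 98, 108, 112, 116, 128, 143, 153, 157, 159, 158, 158, 158, 158, 158, 159, 158, 159, 159, 159, 158, 159]
s6 foot z.034 x 0.678 [91, 84, 81, 81, 81, 73, 57, 47, 46, 48, 50, 56, 66, 70, 63, 54, 50, 48, 47, 48, 48, 47, 47, 47, 48, 47, 47, 48, 52, 64, 92, 124, 147, 159]
s9 foot z.034 x 0.678 [150, 148, 147, 144, 141, 137, 134, 125, 106, 97, 98, 97, 91, 83, 77, 76, 71, 62, 52, 49, 48, 48, 47, 48, 47, 47, 48, 48, 51, 54, 55, 56, 56, 63]
scene0 foot z.034 x 0.682 [92, 90, 88, 86, 83, 74, 61, 54, 52, 53, 55, 60, 7
[... 773 characters left out ...]
132, 130, 128]
s6 mark [135, 136, 137, 138, 137, 137, 136, 140, 149, 155, 157, 157, 157, 157, 156, 157, 157, 158, 157, 149, 131, 104, 85, 79, 91, 119, 143, 154, 156, 156, 157, 156, 154, 147] [115, 116, 113, 112, 115, 119, 120, 130, 138, 136, 135, 138, 134, 130, 134, 134, 131, 133, 138, 130, 113, 90, 74, 73, 87, 106, 121, 133, 138, 133, 132, 137, 131, 119]
s9 mark [134, 137, 137, 138, 137, 137, 135, 135, 136, 136, 137, 139, 144, 150, 154, 156, 157, 157, 157, 149, 131, 104, 85, 79, 92, 120, 143, 153, 155, 156, 150, 137, 123, 111] [115, 117, 114, 111, 115, 118, 115, 115, 119, 116, 117, 123, 127, 127, 133, 135, 131, 133, 138, 131, 112, 89, 73, 74, 87, 106, 122, 133, 137, 132, 126, 123, 111, 102]
```

```bash
python3 - <<'E'
from h import *
E=camera_params("top")["extrinsics"];K=camera_params("top")["mtx"]
def pr(X):
    c=E[:3,:3]@np.array(X)+E[:3,3];q=K@c;return q[:2]/q[2]
im=cv2.cvtColor(cv2.imread("pics/top0.png"),cv2.COLOR_BGR2GRAY)
print("cam",-E[:3,:3].T@E[:3,3])
def prof(xs,z,ys): return [int(np.mean([cv2.getRectSubPix(im,(1,1),tuple(map(float,pr((x,y,z)))))[0,0] for x in xs])) for y in ys]
a=np.arange(.006,-.027,-.001);print(list(zip(np.round(a*1e3).astype(int),prof(np.arange(.58,.6,.002),.034,a))));
print(list(zip(np.round(a*1e3).astype(int),prof(np.arange(.66,.68,.002),.034,a))))
b=np.arange(-.036,-.066,-.001);print(list(zip(np.round(b*1e3).astype(int),prof(np.arange(.718,.734,.002),.014,b))))
print(list(zip(np.round(b*1e3).astype(int),prof(np.arange(.706,.712,.002),.010,b))))
E
```

```text
cam [ 0.4807598  -0.01789996  1.06195265]
[(np.int64(6), 122), (np.int64(5), 121), (np.int64(4), 120), (np.int64(3), 119), (np.int64(2), 118), (np.int64(1), 117), (np.int64(0), 115), (np.int64(-1), 106), (np.int64(-2), 96), (np.int64(-3), 72), (np.int64(-4), 45), (np.int64(-5), 35), (np.int64(-6), 34), (np.int64(-7), 33), (np.int64(-8), 33), (np.int64(-9), 33), (np.int64(-10), 33), (np.int64(-11), 33), (np.int64(-12), 35), (np.int64(-13), 38), (np.int64(-14), 51), (np.int64(-15), 63), (np.int64(-16), 78), (np.int64(-17), 93), (np.int64(-18), 94), (np.int64(-19), 94), (np.int64(-20), 94), (np.int64(-21), 93), (np.int64(-22), 93), (np.int64(-23), 93), (np.int64(-24), 93), (np.int64(-25), 93), (np.int64(-26), 94)]
[(np.int64(6), 79), (np.int64(5), 78), (np.int64(4), 78), (np.int64(3), 76), (np.int64(2), 75), (np.int64(1), 72), (np.int64(0), 70), (np.int64(-1), 67), (np.int64(-2), 65), (np.int64(-3), 61), (np.int64(-4), 52), (np.int64(-5), 43), (np.int64(-6), 37), (np.int64(-7), 31), (np.int64(-8), 31), (np.int64(-9), 31), (np.int64(-10), 32), (np.int64(-11), 32), (np.int64(-12), 31), (n
[... 935 characters left out ...]
np.int64(-66), 121)]
[(np.int64(-36), 140), (np.int64(-37), 140), (np.int64(-38), 139), (np.int64(-39), 136), (np.int64(-40), 134), (np.int64(-41), 128), (np.int64(-42), 122), (np.int64(-43), 117), (np.int64(-44), 113), (np.int64(-45), 103), (np.int64(-46), 91), (np.int64(-47), 86), (np.int64(-48), 93), (np.int64(-49), 101), (np.int64(-50), 119), (np.int64(-51), 136), (np.int64(-52), 131), (np.int64(-53), 127), (np.int64(-54), 114), (np.int64(-55), 100), (np.int64(-56), 100), (np.int64(-57), 109), (np.int64(-58), 119), (np.int64(-59), 132), (np.int64(-60), 141), (np.int64(-61), 140), (np.int64(-62), 141), (np.int64(-63), 141), (np.int64(-64), 141), (np.int64(-65), 141), (np.int64(-66), 141)]
```

```bash
python3 - <<'E'
from h import *
from scipy.spatial.transform import Rotation as R
# wrist w7 foot edge with its own pose
g=cv2.cvtColor(cv2.imread("pics/w7.png"),cv2.COLOR_BGR2GRAY).astype(int)
v=g[380:425,288:300].mean(1).astype(int);print(list(zip(range(380,425),v)))
o7=dict(position=[.6322,.0198,-.0073],ee_rot=[.711,.704,-.001,0]);o9=dict(position=[.636,-.0273,-.0109],ee_rot=[.71,.704,0,0])
for u in(399,401,403,405): print(u,onz("wrist",(296,u),.034,o7)[1])
print("w9",onz("wrist",(296,385.5),.034,o9)[1])
E=camera_params("scene")["extrinsics"];K=camera_params("scene")["mtx"]
def pr(X):
    c=E[:3,:3]@np.array(X)+E[:3,3];q=K@c;return q[:2]/q[2]
im={n:cv2.cvtColor(cv2.imread("pics/%s.png"%n),cv2.COLOR_BGR2GRAY) for n in("scene0","s9")}
def prof(n,x,z,ys): return [int(cv2.getRectSubPix(im[n],(1,1),tuple(map(float,pr((x,y,z)))))[0,0]) for y in ys]
ys=np.arange(.07,-.02,-.003);print(np.round(ys*1e3).astype(int))
for x,z in((.661,.054),(.664,.05),(.610,.054)):
    print(x,z,prof("scene0",x,z,ys));print("   -36mm",prof("s9",x,z,ys-.036))
E
```

```text
[(380, np.int64(26)), (381, np.int64(28)), (382, np.int64(30)), (383, np.int64(33)), (384, np.int64(38)), (385, np.int64(38)), (386, np.int64(40)), (387, np.int64(40)), (388, np.int64(41)), (389, np.int64(42)), (390, np.int64(40)), (391, np.int64(41)), (392, np.int64(41)), (393, np.int64(38)), (394, np.int64(40)), (395, np.int64(39)), (396, np.int64(39)), (397, np.int64(38)), (398, np.int64(38)), (399, np.int64(39)), (400, np.int64(37)), (401, np.int64(35)), (402, np.int64(105)), (403, np.int64(165)), (404, np.int64(175)), (405, np.int64(175)), (406, np.int64(174)), (407, np.int64(172)), (408, np.int64(171)), (409, np.int64(171)), (410, np.int64(172)), (411, np.int64(172)), (412, np.int64(172)), (413, np.int64(173)), (414, np.int64(173)), (415, np.int64(173)), (416, np.int64(172)), (417, np.int64(173)), (418, np.int64(173)), (419, np.int64(175)), (420, np.int64(174)), (421, np.int64(172)), (422, np.int64(172)), (423, np.int64(169)), (424, np.int64(142))]
399 -0.009760056347942053
401 -0.01084665642085511
403 -0.011938120219919954
405 -0.013034480474142907
w9 -0.04666466469129678
[ 70
[... 285 characters left out ...]
6, 87, 86, 88, 94, 104, 104, 94, 80, 65, 53, 48, 48, 47, 46, 47, 48, 49, 48, 48, 46, 47, 46, 46, 48, 47, 48, 54, 62]
0.664 0.05 [92, 91, 92, 90, 87, 87, 88, 90, 91, 87, 79, 68, 57, 52, 50, 51, 51, 51, 51, 51, 51, 52, 51, 51, 52, 54, 67, 90, 107, 111, 113]
   -36mm [93, 92, 94, 95, 93, 95, 99, 99, 91, 76, 64, 54, 48, 45, 45, 45, 46, 45, 46, 46, 45, 46, 47, 48, 48, 47, 48, 48, 49, 53, 58]
0.61 0.054 [149, 149, 149, 150, 150, 149, 148, 147, 147, 146, 143, 139, 137, 136, 136, 134, 131, 123, 112, 88, 64, 54, 53, 54, 56, 68, 88, 107, 113, 117, 123]
   -36mm [154, 155, 156, 156, 156, 155, 155, 157, 157, 156, 151, 142, 138, 133, 127, 118, 109, 101, 86, 62, 48, 47, 47, 47, 48, 48, 47, 48, 48, 48, 50]
```

```bash
cat > k.py <<'E'
from h import *
import sys,json
def run(img,o):
    g=cv2.cvtColor(img,cv2.COLOR_BGR2GRAY)
    from scipy.spatial.transform import Rotation as R
    p=camera_params("wrist");T=p["tool_from_camera"];W=np.eye(4);W[:3,:3]=R.from_quat(o["ee_rot"]).as_matrix();W[:3,3]=o["position"]
    M=np.linalg.inv(W@T)
    def pr(X): q=p["mtx"]@(M@np.append(X,1))[:3];return q[:2]/q[2]
    def prof(x,z,ys): return [int(cv2.getRectSubPix(g,(1,1),tuple(map(float,pr((x,y,z)))))[0,0]) for y in ys]
    ys=np.arange(-.030,-.062,-.001);print(" ".join(map(str,np.round(ys*1e3).astype(int))))
    for x,z in((.59,.034),(.61,.034),(.625,.034),(.65,.034),(.70,.01),(.704,.01),(.708,.01),(.716,.014),(.720,.014),(.724,.014),(.73,.014),(.735,.014)): print(x,z,np.round(pr((x,-.047,z))),*prof(x,z,ys))
if __name__=="__main__":
    run(cv2.imread("pics/w9.png"),dict(position=[.636,-.0273,-.0109],ee_rot=[.7102,.704,0,0]))
E
python3 k.py
```

```text
-30 -31 -32 -33 -34 -35 -36 -37 -38 -39 -40 -41 -42 -43 -44 -45 -46 -47 -48 -49 -50 -51 -52 -53 -54 -55 -56 -57 -58 -59 -60 -61
0.59 0.034 [209. 387.] 24 22 26 25 21 23 21 23 22 21 18 25 33 29 27 30 170 224 221 223 223 223 223 223 223 223 224 222 221 221 221 222
0.61 0.034 [256. 386.] 31 29 30 31 28 32 27 32 28 29 30 31 26 31 27 32 27 32 30 33 33 44 160 157 159 161 158 156 156 155 152 155
0.625 0.034 [292. 386.] 31 35 33 23 31 35 41 42 44 47 45 45 44 43 41 41 54 151 156 154 163 161 164 160 156 158 163 162 160 158 159 159
0.65 0.034 [351. 386.] 154 155 63 30 34 35 36 40 41 42 43 42 45 45 42 44 35 176 226 225 225 225 224 220 221 224 223 222 224 191 162 163
0.7 0.01 [449. 351.] 225 225 225 176 50 38 37 35 83 117 118 117 118 118 117 118 118 116 101 61 32 33 29 25 23 23 21 21 21 21 22 15
0.704 0.01 [457. 351.] 222 223 221 220 197 196 163 62 33 35 40 38 38 48 99 116 118 117 118 116 118 117 117 116 111 114 116 108 115 115 81 51
0.708 0.01 [466. 351.] 225 225 223 224 201 196 197 196 223 219 215 214 117 40 48 36 32 38 38 68 103 118 116 117 118 138 101 91 92 87 72 47
0.716 0.014 [486. 356.] 193 192 166 152 169 167 95 60 59 59 57 66 80 82 82 81 84 84 87 156 188 128 103 49 36 35 35 38 34 30 38 36
0.72 0.014 [494. 356.] 197 199 147 84 161 174 101 59 60 60 56 66 81 82 81 81 84 84 82 158 197 118 125 194 112 39 34 34 38 34 36 40
0.724 0.014 [503. 356.] 192 192 167 87 157 168 102 60 59 59 57 63 81 82 80 82 83 84 82 93 128 87 105 187 192 192 154 45 34 33 35 32
0.73 0.014 [515. 356.] 193 192 192 191 165 138 100 58 60 61 56 63 82 81 83 79 83 83 82 95 136 139 199 206 209 213 212 213 212 212 214 212
0.735 0.014 [526. 355.] 187 188 188 187 190 192 196 217 210 91 58 61 80 82 82 82 82 83 81 130 217 221 216 213 215 216 217 215 216 217 217 219
```

The mark (wrist-image (503,355), top face y -41.2..-48.7) and the bar line differ by about 2.7 mm, which agrees with the other estimates. I correct by 2.5 mm, centre in x, and pause.

step_arm:
  commands: [85,-0.003,-0.002,0,0,0,0,85,-0.007,-0.004,0,0,0,0,85,-0.01,-0.0042,0,0,0,0,85,-0.01,-0.0042,0,0,0,0,85,-0.01,-0.0042,0,0,0,0,85,-0.01,-0.0042,0,0,0,0,85,-0.01,-0.0042,0,0,0,0,85,-0.01,-0.0042,0,0,0,0,85,-0.01,-0.0042,0,0,0,0,85,-0.01,-0.0042,0,0,0,0]

```text
clock: 19.8
position: [0.6299, -0.0297, -0.0109]
ee_rot: [0.71, 0.704, -0.0, -0.0]
ft_force: [1.4, 3.1, 2.0]
grip_width: 0.994
grasp_force: 1.3
```

```bash
cat > r.py <<'E'
from k import *
o=get_obs();w=cv2.convertScaleAbs(camera("wrist")[:,:,::-1],alpha=1.4)
print(o["clock"],np.round(o["position"],4),np.round(o["ft_force"],1),o["grip_width"],o["grasp_force"]);run(w,o)
E
python3 r.py
```

```text
19.8 [ 0.6299 -0.0297 -0.0109] [1.4 3.1 2. ] 0.9939681396997244 1.3150734838563949
-30 -31 -32 -33 -34 -35 -36 -37 -38 -39 -40 -41 -42 -43 -44 -45 -46 -47 -48 -49 -50 -51 -52 -53 -54 -55 -56 -57 -58 -59 -60 -61
0.59 0.034 [223. 382.] 19 22 21 20 19 21 20 25 26 32 28 31 29 36 33 33 34 25 63 217 156 150 152 155 158 159 161 161 160 157 152 150
0.61 0.034 [270. 382.] 26 28 29 29 28 32 27 24 29 32 33 27 29 31 30 28 30 28 30 33 34 32 30 30 142 156 155 153 156 155 213 219
0.625 0.034 [306. 381.] 28 29 33 33 33 32 31 33 38 41 44 44 43 41 48 43 46 43 40 97 157 160 164 165 222 222 163 159 158 157 157 159
0.65 0.034 [366. 381.] 152 153 153 151 127 31 30 31 31 42 44 43 45 42 42 40 42 42 40 53 217 222 223 222 221 221 221 221 222 221 221 221
0.7 0.01 [462. 346.] 222 223 222 223 215 215 219 223 222 223 221 206 115 52 38 35 43 40 38 64 111 116 117 113 115 115 114 122 144 147 147 145
0.704 0.01 [471. 346.] 220 221 220 220 194 194 194 199 222 219 218 221 223 221 159 64 72 69 38 35 35 36 34 30 39 86 111 122 138 77 41 32
0.708 0.01 [479. 346.] 223 222 223 221 197 192 185 175 198 190 190 193 183 213 162 65 71 88 87 108 180 215 181 73 36 32 32 34 34 36 35 35
0.716 0.014 [500. 351.] 190 189 175 109 164 164 108 57 60 58 56 65 81 80 80 80 83 86 85 151 187 121 88 185 187 187 187 179 60 39 34 32
0.72 0.014 [508. 351.] 197 197 186 81 162 171 117 58 59 60 56 63 81 79 80 79 81 82 78 144 195 129 87 182 193 194 194 193 193 192 176 48
0.724 0.014 [517. 351.] 190 191 186 85 151 167 128 61 60 59 56 61 81 78 80 80 82 83 81 102 128 98 80 178 192 192 192 191 192 192 191 90
0.73 0.014 [529. 351.] 190 187 188 185 183 103 72 60 55 60 55 59 80 80 82 80 81 84 80 103 139 133 188 208 209 215 215 215 216 211 212 215
0.735 0.014 [540. 351.] 184 183 182 184 188 192 196 217 214 128 56 57 79 81 81 80 79 81 80 131 216 216 216 209 210 214 214 214 213 214 214 215
```

step_arm:
  commands: [85,0,0,0,0,0,0,85,0,0,0,0,0,0,76,0,0,0,0,0,0,70,0,0,0,0,0,0,64,0,0,0,0,0,0,58,0,0,0,0,0,0,52,0,0,0,0,0,0,47,0,0,0,0,0,0,40,0,0,0,0,0,0,40,0,0,0,0,0,0]
  squeeze: 40

```text
clock: 21.1
position: [0.6299, -0.0299, -0.01]
ee_rot: [0.711, 0.703, 0.0, -0.0]
ft_force: [-2.1, 2.6, 12.5]
grip_width: 0.503
grasp_force: 41.1
```

```bash
python3 r.py
```

```text
21.1 [ 0.6299 -0.0299 -0.01  ] [-2.1  2.6 12.5] 0.5034613932007889 41.129270531237125
-30 -31 -32 -33 -34 -35 -36 -37 -38 -39 -40 -41 -42 -43 -44 -45 -46 -47 -48 -49 -50 -51 -52 -53 -54 -55 -56 -57 -58 -59 -60 -61
0.59 0.034 [223. 380.] 36 37 38 32 34 39 43 37 34 32 35 35 38 34 34 35 33 35 36 30 32 31 38 36 35 33 35 36 30 34 29 32
0.61 0.034 [271. 380.] 27 32 32 32 33 31 31 32 34 31 31 32 35 29 21 31 27 27 20 22 23 19 21 20 143 153 155 152 153 156 150 149
0.625 0.034 [306. 380.] 27 30 27 33 30 29 26 30 39 42 42 40 43 40 46 42 44 40 39 91 154 159 162 163 161 156 156 158 155 155 156 158
0.65 0.034 [366. 379.] 27 22 25 27 30 30 29 30 25 26 29 28 27 25 23 27 23 24 22 20 23 23 27 28 23 80 210 218 218 218 217 218
0.7 0.01 [462. 345.] 217 218 219 220 215 209 215 218 219 221 219 220 220 219 213 197 155 148 158 156 167 218 218 95 37 34 36 34 35 36 37 32
0.704 0.01 [470. 345.] 217 218 217 216 194 190 192 193 216 217 216 217 220 219 167 57 71 86 88 110 166 218 219 167 35 34 32 33 36 35 38 37
0.708 0.01 [478. 345.] 218 218 218 218 197 191 188 173 191 193 189 187 177 205 170 58 69 85 86 102 147 210 211 213 211 56 35 35 35 34 36 40
0.716 0.014 [499. 350.] 187 185 171 114 167 162 125 61 59 57 59 64 79 78 81 81 80 84 84 112 183 131 102 180 185 184 184 185 185 142 45 36
0.72 0.014 [507. 349.] 193 193 178 92 149 169 135 56 58 59 56 63 79 78 80 80 81 81 79 136 191 138 90 181 192 191 190 189 188 189 169 89
0.724 0.014 [516. 349.] 187 188 174 90 130 164 135 56 58 57 58 62 79 81 80 78 82 80 80 85 123 98 87 178 188 189 188 191 189 189 174 92
0.73 0.014 [528. 349.] 189 184 182 184 178 110 74 56 56 57 57 59 79 81 80 80 79 80 78 88 134 132 152 202 207 212 213 212 213 209 207 213
0.735 0.014 [539. 349.] 184 181 181 182 184 188 190 208 215 146 59 58 77 79 79 78 80 81 79 115 208 215 212 207 206 210 210 212 210 212 212 212
```

step_arm:
  commands: [40,0,0,0,0,0,0,40,0,0,0,0,0,0,40,0,0,0,0,0,0,40,0,0,0,0,0,0,40,0,0,0,0,0,0,40,0,0,0,0,0,0,40,0,0,0,0,0,0,40,0,0,0,0,0,0,40,0,0,0,0,0,0,40,0,0,0,0,0,0]

```text
clock: 22.4
position: [0.63, -0.0299, -0.01]
ee_rot: [0.711, 0.703, 0.0, -0.0]
ft_force: [-2.0, 2.6, 12.0]
grip_width: 0.502
grasp_force: 41.1
```

```bash
python3 r.py | grep -E "^0.62|^0.724|^[0-9.]+ \["; python3 - <<'E'
from h import *
s=camera("scene")[:,:,::-1];a=cv2.imread("pics/s6.png");b=cv2.imread("pics/scene0.png");d=lambda x,y,i:np.abs(s[y[0]:y[1],x[0]:x[1]].astype(int)-i[y[0]:y[1],x[0]:x[1]]).mean().round(1)
print("caddy",d((370,430),(280,340),a),"stand",d((175,225),(195,240),b),"fob",d((440,480),(290,320),b),"keys",d((315,345),(188,205),b),d((365,385),(215,245),b))
E
```

```text
22.4 [ 0.63   -0.0299 -0.01  ] [-2.   2.6 12. ] 0.5022898773357958 41.112071704119444
0.625 0.034 [306. 379.] 27 33 30 30 32 32 22 33 39 41 41 42 42 44 44 43 41 43 36 92 154 158 161 163 159 156 157 158 155 155 157 158
0.724 0.014 [515. 349.] 186 187 173 90 129 163 136 57 58 57 59 62 79 81 78 79 79 82 81 86 124 101 87 177 189 189 188 186 189 189 174 91
caddy 1.2 stand 27.7 fob 23.2 keys 40.7 50.6
```

```bash
python3 - <<'E'
from h import *
s=camera("scene")[:,:,::-1];t=camera("top")[:,:,::-1]
for n,i,r in(("scene",s,cv2.imread("pics/scene0.png")),("top",t,cv2.imread("pics/top0.png"))):
  for im in(r,i):
    h=cv2.cvtColor(np.ascontiguousarray(im),cv2.COLOR_BGR2HSV)
    for nm,lo,hi in(("blue",(105,120,40),(130,255,255)),("brass",(10,110,60),(25,255,255))):
      k,_,st,c=cv2.connectedComponentsWithStats(cv2.inRange(h,lo,hi));print(n,nm,[(int(st[j,4]),np.round(c[j]).tolist()) for j in range(1,k) if 25<st[j,4]<2500 and 100<c[j][0]<480])
E
```

```text
scene blue [(35, [187.0, 210.0]), (51, [214.0, 213.0]), (236, [205.0, 221.0])]
scene brass []
scene blue []
scene brass []
top blue [(1487, [468.0, 199.0])]
top brass [(151, [381.0, 340.0]), (147, [302.0, 345.0])]
top blue [(1446, [468.0, 199.0])]
top brass [(153, [381.0, 340.0])]
```

```bash
python3 -c "
from workcell import *
print(hand_in())"
```

```text
the job is handed in; nothing more can be done
None
```

I handed the job in at about 22.5 s: the caddy hangs on the hook, released, and the leg is drawn out to within about 0.5 mm of the mark by the wrist camera. After a pause there, the cam lever is squeezed closed and both are still gripped (43 mm read, 44 expected closed). The phone stand and one key are unmoved in the top view, but I could not re-check the other key (hidden by the arm) or the fob. I viewed 12 pictures, over the limit of 10.

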